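# Line up the anatomy models under the peg rail with a straightedge

## Robot

A 7-joint arm with a two-finger parallel gripper is mounted at the origin on the work surface. World frame = base frame: x ahead of the robot, y to its left, z up, the work surface at z = 0. Lengths are in mm, angles in rad, forces in N, time in s.
With the tool pointing down it reaches from about 400 to 850 mm from the base axis. Payload 4.4 kg.
Tool frame: the origin (TCP) lies between the finger pads; the fingertips stand 25 mm ahead of it and the grasp point (between the pads) lies 6 mm ahead of it (r.tcp_to_tips is the distance from the TCP to the fingertips, in mm); z points along the fingers, y is the line along which they close (so a half turn about z gives the same grasp; the last joint's range is limited). The gripper opens to 94 mm and grips with 3 to 60 N. Pads are 16 mm wide; open, the fingers measure 119 mm over their backs; the gripper's body (75 mm by 177 mm) begins 78 mm behind the grasp point.
Start: joints at [-1.345, 0.628, 0.038, 1.517, -0.027, 0.996, -0.02], TCP at [186.965, 622.545, 230.478] pointing down, gripper open.
Joint ranges: [-3.06, 3.06], [-0.37, 2.12], [-1.25, 1.32], [0.18, 2.47], [-1.1, 4.24], [0.23, 1.98], [-2.94, 2.94]. Speed limits (rad/s): [2.57, 2.57, 3.14, 3.14, 3.14, 3.14, 3.14].

## Interface

Orientations are given as a unit quaternion [w, x, y, z].
In Python, from rig import r gives the robot as it stands. Calls block until the motion is done:
- r.move_to(position, orientation): joint-space move of the TCP to a pose.
- r.move_l(position, frame=None, velocity=150, stop_force=None): straight line of the TCP; frame=None keeps the orientation; velocity is the mean speed in mm/s. With stop_force (N) it stops when the force on the tool has changed by that much, and returns True; else False.
- r.move_joints(angles): joint-space move.
- r.gripper_to(opening, effort=None): finger opening in mm; effort is the grip in N (None keeps the last); returns when the fingers have stopped.
- r.sleep(seconds).
- r.solve_ik(position, orientation): joint angles nearest the present ones, or None.
- r.get_image(name): name is "scene" or "top" or "wrist"; returns the picture (480x640x3 uint8, red, green, blue); there is no depth.
- r.get_calibration(name): a dict with "mtx" (3x3 intrinsics, pixels), "origin" and "attitude" of the camera in the world. Camera axes: x right, y up, looking along -z (the intrinsics and any distortion apply to the point x, -y, -z); pixel columns grow to the right and rows downward; lengths in mm; the calibration is good to about 2 mm. A picture is of the moment at which its call begins: read the wrist's pose just before it. get_calibration takes no time and is no camera call; for the wrist camera it gives the pose at the moment of the call.
A pose or a line that the arm cannot do raises r.Unreachable and nothing moves.
- r.close_job(): hands the job in; it is judged then, once.
Readings, each from a call of its own:
- r.get_t(): time.
- r.get_joints(): joint angles.
- r.get_joint_vel(): joint speeds.
- r.get_joint_efforts(): joint torques, N m.
- r.get_tcp_pos(): TCP position.
- r.get_orientation(): TCP orientation.
- r.get_ft_force(): force on the tool from outside, world axes, zero at the start.
- r.get_moment(): the same for the moment, N m.
- r.get_gripper_width(): finger opening in mm.
- r.get_grasp_force(): force on a finger pad.
Only numpy, scipy, OpenCV 4.12 (cv2) and the standard library are available. Lean on these libraries where they do the work, as an engineer would, in place of code of your own. Each camera call takes 0.05 s, during which the arm holds its last target. There are 200 camera calls.

## Task

Pick up the aluminium straightedge by its leaning wooden handle and, holding it, push the three anatomy models back with its flat face, square to the peg rail, until they stand in one straight row with the near edges of their round bases (the side being pushed) on the middle of the yellow line. Touch the models only with the straightedge, do not tip them, do not bump the rail and leave the glass stopper, the jar and the hand and foot models where they are. Then draw the straightedge back out from under the rail, to the side you pushed from, and leave it standing there on its flat base on the mat.

Things in the scene. Friction and masses are not known exactly. Their poses are not given: they have to be found in the camera images.
- rail: Fixed mahogany peg rail on two posts on the rubber mat. Origin at line middle, on the mat's top (4 mm above the work surface); x: direction to push; y along the rail; z up. Bar 360 mm long, x -45 to -8, 155 to 190 mm above the mat. Posts 22 mm square at y +-168, x -31 to -9. Pegs with a tin pointer on its far side reach x 24, 165 to 186 mm above the mat. Its x points 34 to 58 deg left of robot x.
- line (a point): Middle of the yellow line, at the rail's origin: a flat painted stripe on the mat, 6 mm wide, running along the rail's y from -220 to +220 mm, nothing to catch on.
- ruler: Loose aluminium L straightedge with beech handle, 0.28 kg: 200 mm long (y), upright pushing face 35 mm high, 4 mm thick, flat base plate 4 mm thick reaching 80 mm back (-x); stands by itself. Origin: middle of the face's bottom edge; x points out of the face, z up. Starts on the mat, to the robot's right, its x 0 to 35 deg left of robot x.
- ruler_grip (a point): Place to grip the handle, on its axis 66 mm up from the base plate: x -66.0, y 0, z 62.3 mm in the ruler's frame. The handle is a straight bar 24 mm wide (ruler y, grip across this), 18 mm thick, 105 mm long; from the plate at x -35, z 4 it leans 28 deg from vertical towards the ruler's -x, ending at x -84, z 97 mm.
- ankle: White ceramic ankle bone on a round base 48 mm across, 22 mm high (nothing above is wider), 0.17 to 0.35 kg, 99 mm tall. Origin: centre of the base's underside, z up; yaw means nothing. Starts upright on the mat, 35 to 84 mm short of where it must go (rail x), in any of three places 64 mm apart along the rail, outer edges within 92 mm of the rail's middle.
- hip: Beechwood hip socket with a white ball in it on a round base 48 mm across, 22 mm high (nothing above is wider), 0.17 to 0.35 kg, 99 mm tall. Origin: centre of the base's underside, z up; yaw means nothing. Starts upright on the mat, 35 to 84 mm short of where it must go (rail x), in any of three places 64 mm apart along the rail, outer edges within 92 mm of the rail's middle.
- vertebra: Blue plastic vertebra pair on a round base 48 mm across, 22 mm high (nothing above is wider), 0.17 to 0.35 kg, 96 mm tall. Origin: centre of the base's underside, z up; yaw means nothing. Starts upright on the mat, 35 to 84 mm short of where it must go (rail x), in any of three places 64 mm apart along the rail, outer edges within 92 mm of the rail's middle.
- stopper: Loose green glass stopper, 42 mm across, 64 mm tall, standing on the mat beyond the line behind the row, 90 to 125 mm past the line. To be left alone. Origin: centre of the underside. 
- jar: Loose amber jar with black cap, 42 mm across, 75 mm tall, behind the row towards the other end of the line. To be left alone. Origin: centre of the underside. 
- resin_hand: Loose white resin hand model on a round foot 36 mm across, 130 mm tall, standing on top of the rail. To be left alone. Origin: centre of the underside of the base. 
- foot: Loose plaster foot model on a dark board 120 x 60 mm (long side along x), 89 mm tall, on the mat to the robot's left. To be left alone. Origin: centre of the underside of the base. 
Mind the look-alikes: they are no part of the job. Of the things that look like the vertebra, the smallest one is meant.

How it is judged (in metres and radians):
On the way, in this order (a step that is already met when the one before it is completed fails the run):
1. the straightedge is held in the fingers and lifted at least 8 mm off the mat (contact force between the fingers and ruler above 1 N and height (world z) of ruler above 0.012 m), for 0.1 s.
2. the three models stand upright in a row, the near edges of their bases within 7 mm of the middle of the yellow line, while the fingers still hold the straightedge (x of ankle in the frame of rail between 0.017 and 0.031 m and angle between each of ankle, hip, vertebra's own z axis and vertical below 0.1 rad and x of hip in the frame of rail between 0.017 and 0.031 m and x of vertebra in the frame of rail between 0.017 and 0.031 m and contact force between the fingers and ruler above 1 N), for 0.2 s.
At the end, for the whole second after the job is handed in: Near (pushed) edge of all three round bases within 7 mm of the middle of the yellow line (rail x), models upright (0.1 rad), at rest; straightedge let go, at rest on its base (tilt under 0.1 rad, within 8 mm of the mat), clear of the rail on the pushing side (rail x under -45 mm) (x of ankle in the frame of rail between 0.017 and 0.031 m and angle between each of ankle, hip, vertebra, ruler's own z axis and vertical below 0.1 rad and x of hip in the frame of rail between 0.017 and 0.031 m and x of vertebra in the frame of rail between 0.017 and 0.031 m and linear speed of each of ankle, hip, vertebra, ruler below 0.01 m/s and x of ruler in the frame of rail below -0.045 m and height (world z) of ruler below 0.012 m); the robot touches nothing.
It fails at once if the fingers or the arm touch a model (over 1 N) (contact force between any of the arm, the fingers and ankle above 1 N or contact force between any of the arm, the fingers and hip above 1 N or contact force between any of the arm, the fingers and vertebra above 1 N).
It fails at once if a model is tipped by more than 0.35 rad (angle between any of ankle, hip, vertebra's own z axis and vertical above 0.35 rad).
It fails at once if the robot or the straightedge bumps the rail or its posts (over 5 N) (contact force between any of the arm, the fingers, ruler and rail above 5 N).
It fails at once if the stopper, jar, hand or foot is moved by more than 15 mm (distance of any of stopper, jar, resin_hand, foot from where it was at the start of the episode above 0.015 m).
It also fails if it takes over 54 s, if anything falls off the work surface, if the arm or the gripper's body presses on something with over 40 N, if the wrist force passes 120 N, or if a joint passes its speed limit or range.

## Working session

There is one attempt and no reset: what is moved stays moved. The work goes in short steps, each a Python script; the robot and the scene stay as the last script left them, time stands still between calls to the robot, and variables do not carry over. Pictures are saved under pics/ and viewed, at most 10 in all, crops included, and the job is handed in when it is done.

```bash
mkdir -p pics; ls; python3 - <<'E'
from rig import r
import cv2
for n in("top","scene"):
    cv2.imwrite(f"pics/{n}0.png",r.get_image(n)[:,:,::-1]); print(n,r.get_calibration(n))
print(r.get_t(),r.get_orientation(),r.tcp_to_tips)
E
```

```text
pics
top {'mtx': array([[462.78486384,   0.        , 322.10844896],
       [  0.        , 462.78486384, 237.09237465],
       [  0.        ,   0.        ,   1.        ]]), 'origin': array([ 287.34840652,   -4.03689681, 1082.63803256]), 'attitude': array([ 0.71580946,  0.0786093 , -0.0801366 , -0.6892137 ])}
scene {'mtx': array([[444.93398305,   0.        , 318.98652534],
       [  0.        , 444.93398305, 248.19665452],
       [  0.        ,   0.        ,   1.        ]]), 'origin': array([1024.73969008, -126.63008955,  712.64650389]), 'attitude': array([0.73429607, 0.29436974, 0.22268563, 0.56970769])}
0.1 [-1.09905821e-04  1.45386101e-01  9.89374626e-01 -8.48370468e-04] 25.0
```

View pics/top0.png

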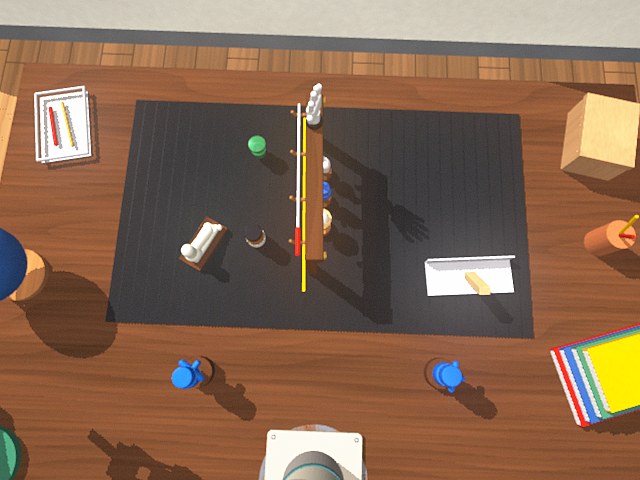

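View pics/scene0.png

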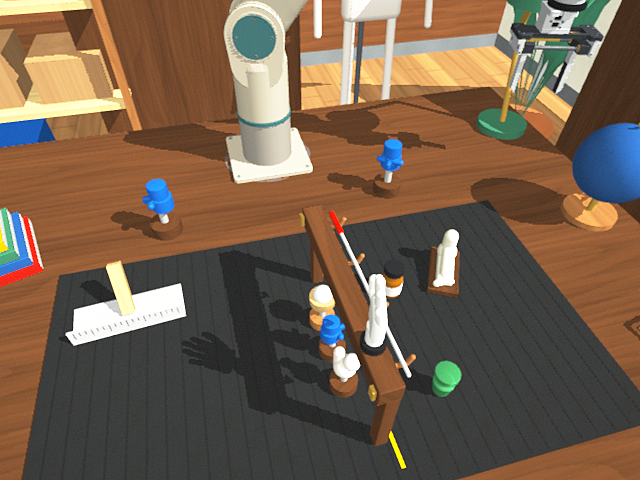

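```bash
cat > h.py <<'E'
import numpy as np
from scipy.spatial.transform import Rotation as R
def rot(q): return R.from_quat([q[1],q[2],q[3],q[0]])
def quat(Rm): x,y,z,w=Rm.as_quat(); return np.array([w,x,y,z])
def unproj(cal,px,z):
    K=np.array(cal['mtx']);u,v=px
    d=rot(cal['attitude']).apply([(u-K[0,2])/K[0,0],-(v-K[1,2])/K[1,1],-1])
    o=np.array(cal['origin']);return o+d*(z-o[2])/d[2]
def proj(cal,p):
    K=np.array(cal['mtx']);c=rot(cal['attitude']).inv().apply(np.array(p,float)-cal['origin'])
    return K[0,0]*c[...,0]/-c[...,2]+K[0,2],-K[1,1]*c[...,1]/-c[...,2]+K[1,2]
E
python3 - <<'E'
from rig import r
from h import *
import cv2
t=r.get_calibration("top");s=r.get_calibration("scene")
print(t,rot(t['attitude']).as_matrix().round(3))
for n,p in dict(base=(313,460),lineTop=(304,117),lineBot=(304,291),rl=(425,259),rr=(514,257),rbl=(428,296),rbr=(513,294)).items(): print(n,unproj(t,p,4).round(1))
for n,p in dict(lineend=(404,467),faceL=(72,343),faceR=(186,318),baseofrobot=(268,165)).items(): print(n,unproj(s,p,4).round(1))
im=cv2.imread("pics/top0.png");a=cv2.resize(im[90:310,240:360],None,fx=2.7,fy=2.7,interpolation=2);b=cv2.resize(im[240:310,415:525],None,fx=4.2,fy=4.2,interpolation=2)
c=np.zeros((600,800,3),np.uint8);c[:594,:324]=a;c[:294,330:792]=b;cv2.imwrite("pics/c1.png",c)
E
```

```text
{'mtx': array([[462.78486384,   0.        , 322.10844896],
       [  0.        , 462.78486384, 237.09237465],
       [  0.        ,   0.        ,   1.        ]]), 'origin': array([ 287.34840652,   -4.03689681, 1082.63803256]), 'attitude': array([ 0.71580946,  0.0786093 , -0.0801366 , -0.6892137 ])} [[ 0.037  0.974 -0.223]
 [-0.999  0.038 -0.002]
 [ 0.006  0.223  0.975]]
base [41.4 -0.4  4. ]
lineTop [845.3  55.9   4. ]
lineBot [403.9  35.6   4. ]
rl [ 490.4 -247.3    4. ]
rr [ 503.3 -458.8    4. ]
rbl [ 403.2 -253.2    4. ]
rbr [ 415.3 -451.6    4. ]
lineend [846.5  57.4   4. ]
faceL [ 498.8 -446.5    4. ]
faceR [ 494.3 -243.8    4. ]
baseofrobot [52.8 -7.5  4. ]
```

View pics/c1.png

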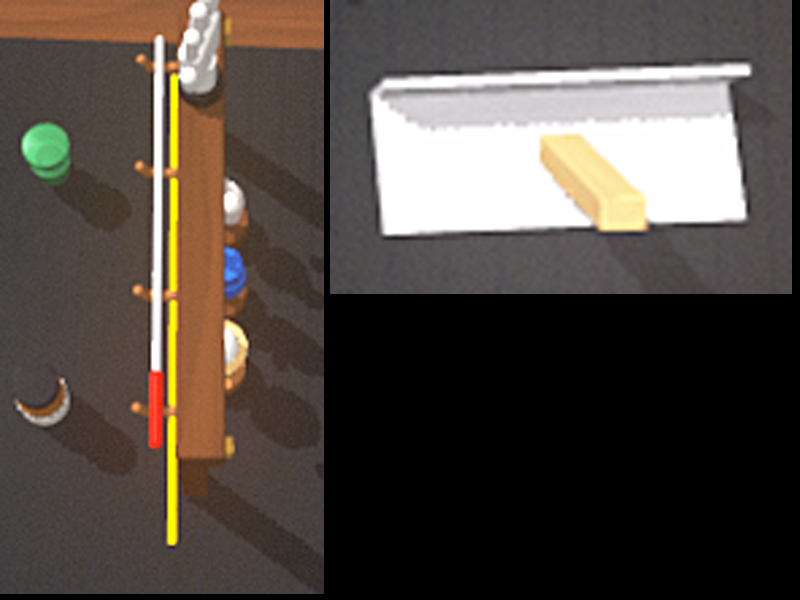

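```bash
cat >> h.py <<'E'
def tool(psi,tilt=28,flip=1):
    """tool orientation for ruler yaw psi (deg); fingers lean along handle"""
    p=np.radians(psi);t=np.radians(tilt)
    z=np.array([np.sin(t)*np.cos(p),np.sin(t)*np.sin(p),-np.cos(t)]);y=flip*np.array([-np.sin(p),np.cos(p),0])
    return R.from_matrix(np.column_stack([np.cross(y,z),y,z]))
def tcp_for(origin,psi,tilt=28,flip=1,back=0):
    """TCP pose to hold ruler with its origin (mm, world) and yaw psi"""
    T=tool(psi,tilt,flip);p=np.radians(psi)
    g=np.array(origin,float)+np.array([-66*np.cos(p),-66*np.sin(p),62.3])
    return g-(6+back)*T.apply([0,0,1]),quat(T)
E
python3 - <<'E'
from rig import r
from h import *
for n in("top","scene"): print(proj(r.get_calibration(n),r.get_tcp_pos()))
w=r.get_calibration("wrist");print(w)
T=rot(r.get_orientation());print("cam in tool",T.inv().apply(w['origin']-r.get_tcp_pos()),(T.inv()*rot(w['attitude'])).as_matrix().round(2))
for tilt in(28,36):
 for f in(1,-1):
  print(tilt,f)
  for o,psi,b in(((491,-347,4),3,100),((491,-347,4),3,0),((491,-347,60),3,0),((625,-170,60),92.6,0),((625,-75,6),92.6,0),((625,46,6),92.6,0),((625,-90,4),92.6,100)):
    q=r.solve_ik(*tcp_for(o,psi,tilt,f,b));print(psi,b,None if q is None else np.round(q,2))
E
```

```text
(np.float64(-40.39208978789151), np.float64(388.2112358060343))
(np.float64(536.949539990714), np.float64(80.17111790277181))
{'mtx': array([[375.38170557,   0.        , 322.25424647],
       [  0.        , 375.38170557, 239.74732788],
       [  0.        ,   0.        ,   1.        ]]), 'origin': array([110.22926127, 645.18167101, 383.19193338]), 'attitude': array([ 0.79449755, -0.11267646, -0.08259084,  0.59097919])}
cam in tool [ 8.00039091e+01 -7.40951848e-02 -1.53523684e+02] [[-0.    0.96  0.28]
 [ 1.    0.    0.  ]
 [ 0.    0.28 -0.96]]
28 1
3 100 [ 1.67  0.74 -1.07  2.23  1.04  0.3   1.5 ]
3 0 [ 1.44  0.88 -0.86  2.22  1.85  0.24  0.71]
3 0 [ 1.56  0.85 -1.07  2.19  1.37  0.36  1.15]
92.6 0 [ 0.18  1.06  0.77  1.31 -0.98  1.52 -1.98]
92.6 0 [ 0.03  1.08  0.77  1.49 -1.08  1.39 -1.94]
92.6 0 [-0.08  0.98  0.59  1.62 -1.05  1.18 -2.07]
92.6 100 [ 0.07  1.07  0.96  1.35 -1.08  1.63 -1.95]
28 -1
3 100 [ 1.67  0.74 -1.07  2.23  1.04  0.3  -1.65]
3 0 [ 1.44  0.88 -0.86  2.22  1.85  0.24 -2.43]
3 0 [ 1.56  0.85 -1.07  2.19  1.37  0.36 -1.99]
92.6 0 [ 0.48  0.93  0.1   1.29 -0.51  1.2
[... 178 characters left out ...]
.84  0.89 -1.19  2.3   1.52  0.27  1.14]
3 0 [ 1.53  0.95 -0.87  2.28  2.6   0.24  0.08]
3 0 [ 1.63  0.89 -1.05  2.26  1.89  0.23  0.72]
92.6 0 [ 0.25  1.13  0.77  1.22 -1.05  1.67 -1.96]
92.6 0 [ 0.17  1.08  0.59  1.42 -1.02  1.42 -1.98]
92.6 0 [ 0.08  0.98  0.41  1.58 -1.    1.21 -2.07]
92.6 100 [ 0.22  1.08  0.77  1.25 -1.04  1.67 -1.99]
36 -1
3 100 [ 1.84  0.89 -1.19  2.3   1.52  0.27 -2.  ]
3 0 [ 1.62  1.05 -1.05  2.27  2.16  0.36 -2.6 ]
3 0 [ 1.63  0.89 -1.05  2.26  1.89  0.23 -2.42]
92.6 0 [ 0.56  1.    0.03  1.21 -0.54  1.37  0.85]
92.6 0 [ 0.46  1.   -0.    1.41 -0.59  1.15  0.87]
92.6 0 [ 0.39  0.94 -0.15  1.57 -0.59  0.95  0.76]
92.6 100 [ 0.53  0.96  0.03  1.24 -0.54  1.37  0.83]
```

```bash
python3 - <<'E'
from rig import r
from h import *
import cv2
p=r.get_tcp_pos();r.move_l([p[0],p[1],480],velocity=250)
seq=[((330,250,500),60),((400,-50,500),70),((420,-330,330),20)]
for P,psi in seq:
    q=r.solve_ik(P,quat(tool(psi,0,-1)));print(q if q is None else np.round(q,2))
    if q is None: break
    r.move_joints(q)
print(r.get_t(),r.get_tcp_pos())
w=r.get_calibration("wrist");im=r.get_image("wrist");np.save("w1.npy",w,allow_pickle=True)
cv2.imwrite("pics/w1.png",im[:,:,::-1])
E
```

```text
[-1.17  0.06  0.49  1.63 -0.03  1.46 -1.2 ]
[-0.84  0.04  0.96  1.66 -0.04  1.45 -0.23]
[-0.02  0.51  0.99  1.72 -0.46  1.17 -0.12]
5.15 [ 421.25541357 -328.70266263  330.28127575]
```

View pics/w1.png

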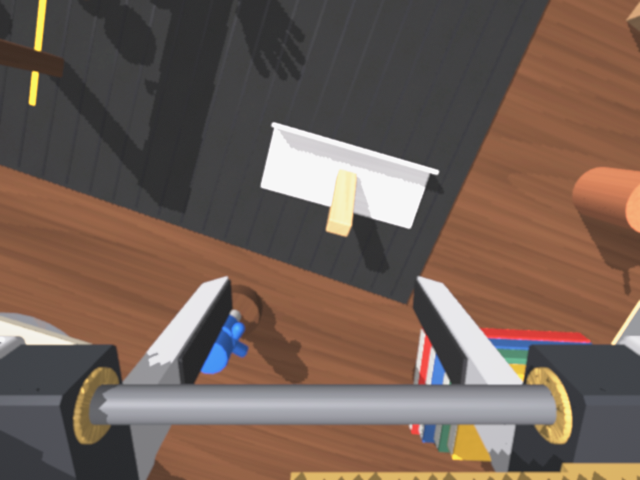

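```bash
python3 - <<'E'
from rig import r
from h import *
w=np.load("w1.npy",allow_pickle=True).item()
rl,rr=unproj(w,(261,187),8),unproj(w,(411,228),8)
fl,fr=unproj(w,(274,123.5),39),unproj(w,(438,171),39)
print(rl,rr,np.linalg.norm(rl-rr),fl,fr,np.linalg.norm(fl-fr))
for a,b in((rl,rr),(fl,fr)):
    d=a-b;print("yaw",np.degrees(np.arctan2(-d[0],d[1])))
print("line end",unproj(w,(32,104),4))
d=(rl-rr)+(fl-fr);psi=np.degrees(np.arctan2(-d[0],d[1]));n=np.array([np.cos(np.radians(psi)),np.sin(np.radians(psi)),0])
o1=(rl+rr)/2+80*n;o2=(fl+fr)/2;print(psi,o1,o2)
o=(o1+o2)/2;o[2]=4
top=o+97*np.array([0,0,1])-84*n;print("handle end px",proj(w,top),"grip",proj(w,o-66*n+[0,0,62.3]))
for tilt in(28,36):
  for psi2,b in((psi,120),(psi,0)):
    q=r.solve_ik(*tcp_for(o,psi2,tilt,-1,b));print(tilt,b,None if q is None else np.round(q,2))
print(r.get_joints().round(2))
E
```

```text
[ 408.13906043 -251.38678516    8.        ] [ 424.61192444 -451.60028494    8.        ] 200.89002151057892 [ 487.6118182  -246.68800274   39.        ] [ 503.30434087 -443.57067117   39.        ] 197.5070641625778
yaw 4.70350139407894
yaw 4.5571230875668
line end [407.65960329  38.29333204   4.        ]
4.630933721067997 [ 496.11432716 -345.03456955    8.        ] [ 495.45807954 -345.12933695   39.        ]
handle end px (np.float64(339.4061470239138), np.float64(228.77254817003137)) grip (np.float64(342.5164181370563), np.float64(206.28598330040654))
28 120 [ 1.1   0.48 -0.14  2.22 -1.08  0.4   0.49]
28 0 [ 1.54  0.99 -1.05  2.19  1.67  0.41 -2.2 ]
36 120 [ 1.88  0.86 -1.22  2.28  1.22  0.27 -1.68]
36 0 [ 1.62  1.05 -1.05  2.25  2.09  0.33 -2.51]
[-0.02  0.51  0.99  1.72 -0.46  1.17 -0.12]
```

```bash
python3 - <<'E'
from rig import r
from h import *
for tilt in(24,28,32,36):
  for dz in(0,30,60,100,150,200):
    q=r.solve_ik(*tcp_for((495.8,-345.1,4+dz),4.6,tilt,-1,0));print(tilt,dz,None if q is None else np.round(q,2))
E
```

```text
24 0 [ 1.41  0.88 -0.88  2.16  1.47  0.31 -2.07]
24 30 [ 1.42  0.81 -0.89  2.15  1.22  0.3  -1.85]
24 60 [ 0.94  0.59 -0.14  2.15 -1.03  0.29  0.32]
24 100 [ 0.69  0.52  0.22  2.12 -1.09  0.51  0.35]
24 150 [ 0.39  0.5   0.65  2.08 -1.09  0.75  0.33]
24 200 [ 0.29  0.44  0.78  2.02 -0.98  0.84  0.19]
28 0 [ 1.54  0.99 -1.05  2.19  1.67  0.41 -2.2 ]
28 30 [ 1.55  0.91 -1.06  2.18  1.49  0.38 -2.06]
28 60 [ 1.56  0.84 -1.07  2.17  1.28  0.36 -1.89]
28 100 [ 0.98  0.52 -0.14  2.15 -1.08  0.37  0.39]
28 150 [ 0.72  0.43  0.22  2.11 -1.06  0.58  0.32]
28 200 [ 0.37  0.42  0.72  2.06 -1.07  0.83  0.31]
32 0 [ 1.57  1.01 -1.05  2.23  1.87  0.36 -2.35]
32 30 [ 1.58  0.93 -1.05  2.22  1.7   0.31 -2.22]
32 60 [ 1.59  0.86 -1.06  2.2   1.46  0.28 -2.02]
32 100 [ 1.61  0.77 -1.07  2.18  1.05  0.26 -1.66]
32 150 [ 1.03  0.44 -0.14  2.15 -1.06  0.46  0.37]
32 200 [ 0.62  0.37  0.41  2.1  -1.09  0.72  0.36]
36 0 [ 1.62  1.05 -1.05  2.25  2.1   0.33 -2.51]
36 30 [ 1.62  0.96 -1.04  2.25  1.97  0.27 -2.44]
36 60 [ 1.67  0.94 -1.14  2.23  1.68  0.31 -2.18]
36 100 [ 1.7   0.85 -1.17  2.21  1.34  0.27 -1.9 ]
36 150 [ 1.33  0.49 -0.5   2.18 -1.06  0.33  0.41]
36 200 [ 1.07  0.36 -0.14  2.13 -1.05  0.56  0.35]
```

```bash
python3 - <<'E'
from rig import r
from h import *
O=np.array([495.8,-345.1,4]);psi=4.6;tl=30
r.gripper_to(80,effort=50)
q=np.array(r.solve_ik(*tcp_for(O+[0,0,60],psi,tl,-1)));print(q.round(2))
assert q[4]>0
q2=q.copy();q2[1]-=0.35;r.move_joints(q2);print(r.get_tcp_pos().round(0),r.get_t());r.move_joints(q);print(r.get_tcp_pos().round(0),r.get_t())
P,_=tcp_for(O,psi,tl,-1)
try: print(r.move_l(P,velocity=80,stop_force=8))
except r.Unreachable as e: print("unreach",e)
print(r.get_tcp_pos()-P,r.get_joints().round(2),r.get_t(),r.get_ft_force().round(1))
E
```

```text
[ 1.58  0.85 -1.07  2.19  1.36  0.32 -1.94]
[ 426. -400.  263.] 7.4417
[ 428. -350.  132.] 8.0667
False
[ 0.4739964  -0.44526034  1.15602233] [ 1.54  0.98 -1.02  2.21  1.78  0.35 -2.29] 8.9667 [0.5 0.8 0.1]
```

```bash
cat >> h.py <<'E'
L0=np.array([626.,46.7,4.]);PS=92.6
def railpt(x,y=0,dz=0):
    c,s=np.cos(np.radians(PS)),np.sin(np.radians(PS));return L0+np.array([c*x-s*y,s*x+c*y,dz])
TL=30
E
python3 - <<'E'
from rig import r
from h import *
import cv2
O=np.array([495.8,-345.1,4]);psi=4.6
r.gripper_to(0,effort=50);print(r.get_gripper_width(),r.get_grasp_force())
p=r.get_tcp_pos();print(p)
r.move_l(p+[0,0,70],velocity=100);print(r.get_t(),r.get_gripper_width(),r.get_ft_force().round(1))
for o,ps in(((540,-330,80),25),((580,-290,80),50),(railpt(-190,0,80),75),(railpt(-150,0,60),PS)):
    q=r.solve_ik(*tcp_for(o,ps,TL,-1));print(ps,None if q is None else np.round(q,2))
    if q is None: continue
    r.move_joints(q)
print(r.get_t(),r.get_tcp_pos(),r.get_gripper_width(),r.get_grasp_force())
w=r.get_calibration("wrist");np.save("w2.npy",w,allow_pickle=True)
cv2.imwrite("pics/w2.png",r.get_image("wrist")[:,:,::-1])
E
```

```text
23.927226886736438 49.99383509159088
[ 427.00560609 -350.19375225   71.48026467]
10.7167 23.5585331098543 [ 0.3  0.  -3.2]
25 [ 1.51  0.9  -1.06  1.93  0.6   0.5  -0.88]
50 [ 1.41  1.1  -1.24  1.64  0.63  0.92 -0.54]
75 [ 1.11  1.13 -1.23  1.49  0.57  1.08 -0.3 ]
92.6 [ 0.97  1.2  -1.22  1.35  0.58  1.26 -0.07]
13.1583 [ 635.72757258 -172.12726447  130.59027249] 23.482543262052705 49.99353289604187
```

View pics/w2.png

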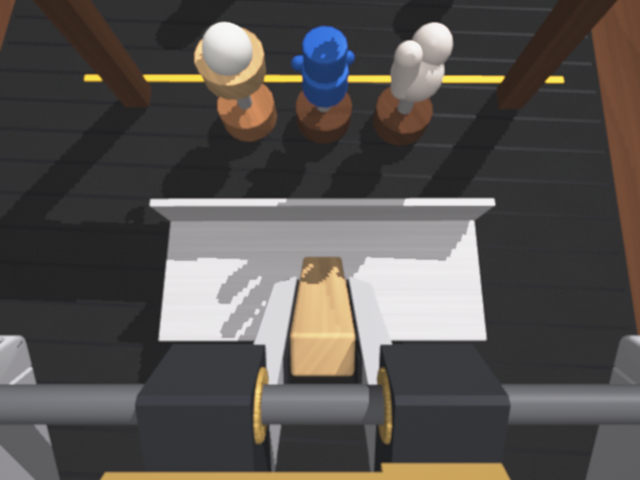

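```bash
python3 - <<'E'
from rig import r
from h import *
w=np.load("w2.npy",allow_pickle=True).item()
a,b=unproj(w,(84,78),4),unproj(w,(564,79.5),4);print(a,b,(a+b)/2,np.degrees(np.arctan2(b[0]-a[0],-(b[1]-a[1]))),np.linalg.norm(a-b))
c,s=np.cos(np.radians(PS)),np.sin(np.radians(PS))
def rail(p): d=p-L0; return np.round([c*d[0]+s*d[1],-s*d[0]+c*d[1]],1)
for p in((251,140),(325,141),(404,143)): print(rail(unproj(w,p,4)))
P=r.get_tcp_pos()
Pn,_=tcp_for(railpt(-150,0,60),PS,TL,-1);print("tcp err",P-Pn)
print("exp",[proj(w,railpt(-150,y,95)) for y in(100,-100)],[proj(w,railpt(-230,y,64)) for y in(100,-100)])
E
```

```text
[407.02562878  38.12171431   4.        ] [848.42804484  56.1603279    4.        ] [627.72683681  47.14102111   4.        ] 92.3401812111071 441.77085064907806
[-61.8  62.4]
[-62.8  -2.7]
[-64.8 -72.1]
tcp err [-0.59103414 -1.71359322 -0.70663107]
exp [(np.float64(148.78323831417651), np.float64(196.4786340584377)), (np.float64(494.6049281727726), np.float64(196.2504240971511))] [(np.float64(157.12385498382287), np.float64(338.6711394437432)), (np.float64(486.5007228246908), np.float64(338.5129512446631))]
```

```bash
sed -i 's/^L0=.*/L0=np.array([627.,47.,4.]);PS=92.45/' h.py; python3 - <<'E'
from rig import r
from h import *
import cv2
def go(x,dz,v,sf=None):
    P,Q=tcp_for(railpt(x,-3,dz),PS,TL,-1)
    s=r.move_l(P,frame=Q,velocity=v,stop_force=sf)
    print(x,s,(r.get_tcp_pos()-P).round(2),r.get_ft_force().round(1),r.get_t(),r.get_joints().round(2))
go(-115,30,100)
go(-115,0,40,8)
go(-60,0,60)
go(-20,0,40)
r.sleep(.2)
P,Q=tcp_for(railpt(-20,-3),PS,TL,-1);print((r.get_tcp_pos()-P).round(2))
w=r.get_calibration("wrist");np.save("w3.npy",w,allow_pickle=True)
cv2.imwrite("pics/w3.png",r.get_image("wrist")[:,:,::-1])
E
```

```text
-115 False [ 0.1  -0.83  0.21] [-0.2  0.1 -3. ] 13.825 [ 0.94  1.22 -1.2   1.41  0.61  1.17 -0.12]
-115 True [-0.58 -0.09 -0.03] [-0.3 -1.   4.9] 14.55 [ 0.93  1.26 -1.18  1.42  0.63  1.14 -0.12]
-60 False [ 0.48 -2.33  0.23] [  0.6 -10.5   7.8] 15.625 [ 0.88  1.24 -1.18  1.5   0.64  1.06 -0.21]
-20 False [ 1.5  -3.71  0.42] [  2.3 -13.3  10.6] 16.775 [ 0.84  1.22 -1.17  1.55  0.65  1.   -0.27]
[ 1.5  -3.7   0.41]
```

View pics/w3.png

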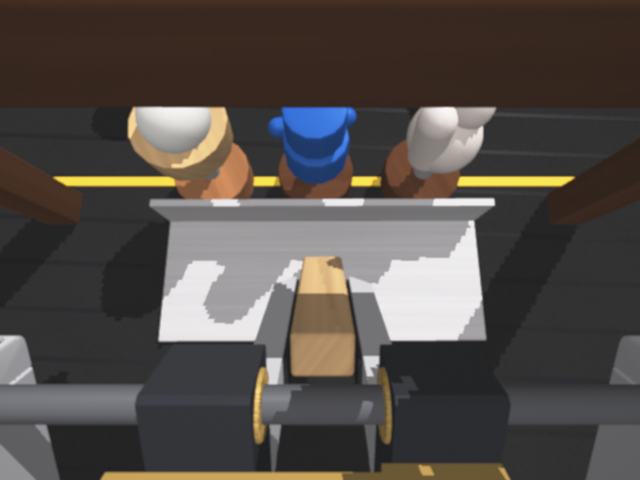

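```bash
python3 - <<'E'
from rig import r
from h import *
w=np.load("w3.npy",allow_pickle=True).item()
c,s=np.cos(np.radians(PS)),np.sin(np.radians(PS))
def rail(p): d=p-L0; return np.round([c*d[0]+s*d[1],-s*d[0]+c*d[1]],1)
for p in((55,182),(575,181.3)): print("line",rail(unproj(w,p,4)))
for z in (38,39,40): print("face",[rail(unproj(w,p,z)) for p in((150,200),(495,200),(150,204),(495,204))])
print("rear",[rail(unproj(w,p,8)) for p in((159,340),(486,340))])
T=rot(r.get_orientation()).inv()*tool(PS,TL,-1);print("rot err deg",np.degrees(T.as_rotvec()).round(2))
E
```

```text
line [  0.3 177.8]
line [-1.000e-01 -1.793e+02]
face [array([-25.1,  95. ]), array([ -25.6, -106. ]), array([-27.6,  94.8]), array([ -28.1, -105.7])]
face [array([-25.5,  94.6]), array([ -26. , -105.5]), array([-27.9,  94.3]), array([ -28.4, -105.2])]
face [array([-25.8,  94.1]), array([ -26.4, -105. ]), array([-28.3,  93.8]), array([ -28.8, -104.7])]
rear [array([-104.6,   94.5]), array([-105.2, -105.1])]
rot err deg [ 0.18  0.3  -0.11]
```

```bash
python3 - <<'E'
from rig import r
from h import *
import cv2
n=np.array([np.cos(np.radians(PS)),np.sin(np.radians(PS)),0])
p0=r.get_tcp_pos();cmd=-20+25
for i in range(3):
    P,Q=tcp_for(railpt(cmd,-3),PS,TL,-1);r.move_l(P,frame=Q,velocity=30 if i==0 else 10);r.sleep(.15)
    f=-25.2+(r.get_tcp_pos()-p0)@n;print(cmd,f,r.get_ft_force().round(1),r.get_t())
    if f>-.6: break
    cmd-=f
r.sleep(.3)
w=r.get_calibration("wrist");np.save("w4.npy",w,allow_pickle=True)
cv2.imwrite("pics/w4.png",r.get_image("wrist")[:,:,::-1])
E
```

```text
5 -0.2164119488971501 [  2.2 -12.8  11.1] 18.1583
```

View pics/w4.png

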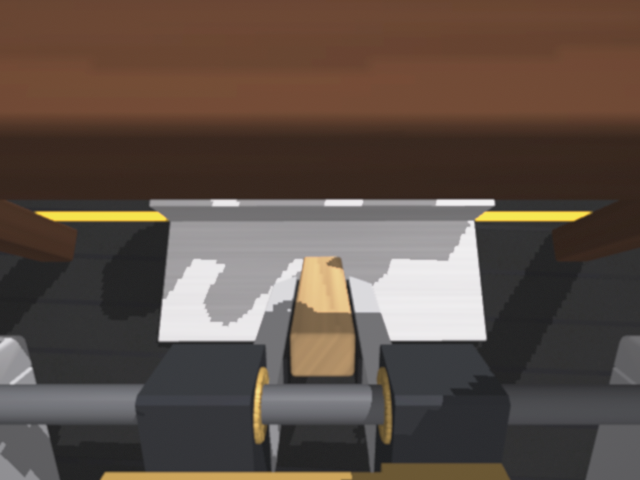

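```bash
python3 - <<'E'
from rig import r
from h import *
import cv2
def go(x,dz,v,back=0,sf=None):
    P,Q=tcp_for(railpt(x,-3,dz),PS,TL,-1,back);print(x,r.move_l(P,frame=Q,velocity=v,stop_force=sf),(r.get_tcp_pos()-P).round(2),r.get_ft_force().round(1),r.get_t())
go(-20,0,40);go(-150,0,90)
r.sleep(.3);r.gripper_to(60);r.sleep(.3);print(r.get_ft_force().round(1))
go(-150,0,80,80)
P=r.get_tcp_pos();r.move_l(P+[0,-20,90],velocity=150)
r.sleep(.3);print(r.get_t())
w=r.get_calibration("wrist");np.save("w5.npy",w,allow_pickle=True)
cv2.imwrite("pics/w5.png",r.get_image("wrist")[:,:,::-1])
cv2.imwrite("pics/s5.png",r.get_image("scene")[:,:,::-1])
E
```

```text
-20 False [-0.2   0.17  0.01] [-0.3  2.2  1.4] 19.2833
-150 False [ 0.07 -0.08  0.01] [1.4 0.2 1.3] 20.875
[ 0.1  0.  -0.3]
-150 False [-0.38  0.38 -0.6 ] [-0.4  0.   0.5] 23.3583
24.4167
```

View pics/w5.png

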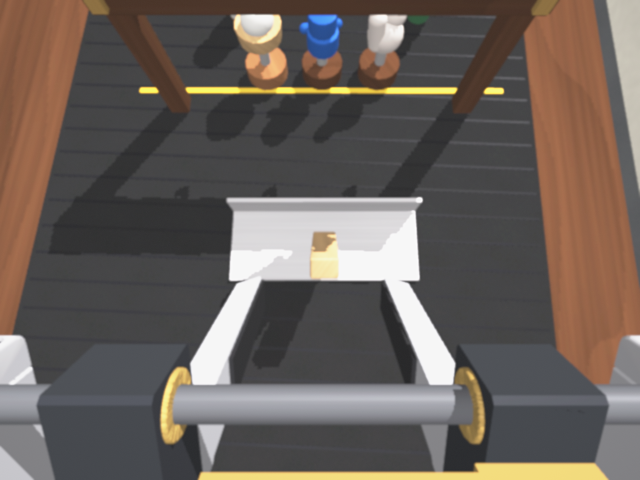

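View pics/s5.png

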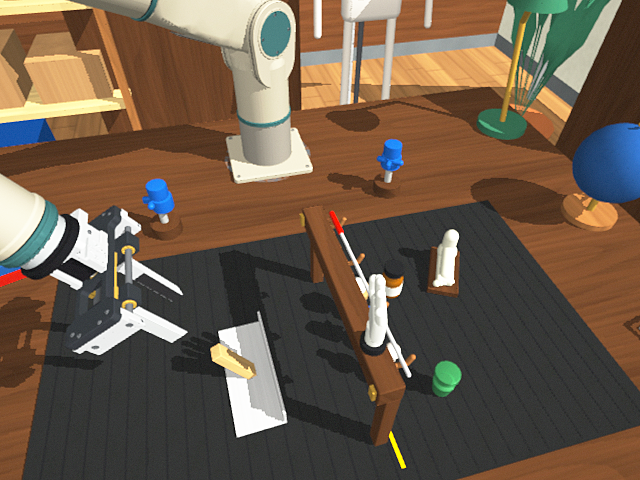

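```bash
python3 - <<'E'
import cv2;im=cv2.imread("pics/w5.png")[40:110,225:425];cv2.imwrite("pics/w5c.png",cv2.resize(im,None,fx=4,fy=4,interpolation=cv2.INTER_CUBIC))
from h import *
w=np.load("w5.npy",allow_pickle=True).item()
c,s=np.cos(np.radians(PS)),np.sin(np.radians(PS))
for u in(266,322,379):
  for v in(85,87,88,90): d=unproj(w,(u,v),4)-L0; print(u,v,round(c*d[0]+s*d[1],1))
E
```

```text
266 85 7.6
266 87 4.8
266 88 3.4
266 90 0.6
322 85 7.6
322 87 4.8
322 88 3.4
322 90 0.6
379 85 7.6
379 87 4.8
379 88 3.4
379 90 0.6
```

View pics/w5c.png

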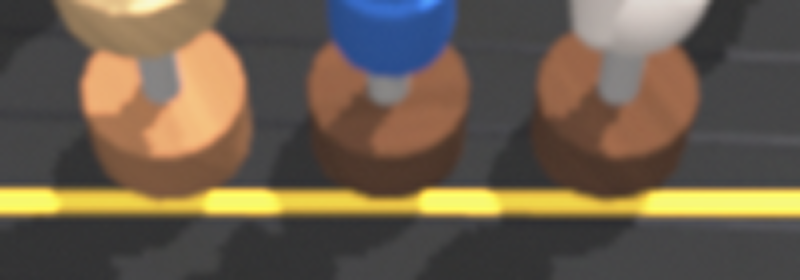

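```bash
python3 -c "
from rig import r
print(r.close_job(),r.get_t())"
```

```text
the job is handed in; nothing more can be done
the job is handed in; nothing more can be done
```

The job is handed in: the three models stand upright in a straight row with their near edges about 2 mm past the middle of the yellow line. The straightedge is let go and stands flat on the mat, about 150 mm back from the line on the pushing side, and the arm is clear of everything; the verdict wasn't shown to me.

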